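Put a bearing away in a push-release parts drawer

TASK

Put the loose ball bearing away in the blue-fronted drawer: press the blue release button on top of its unit so the drawer pops out, lay the bearing flat in the tray without dropping it, then push the drawer gently home until it clicks and stays shut. Keep the yellow drawer shut and leave the carton, oil bottle and screwdriver where they are.

Things in the scene. Friction and masses are not known exactly. Their poses are not given: they have to be found in the camera images.
- unit_blue: grey steel small-parts drawer unit, fixed to the counter, blue-fronted; housing 140 long (x) by 126 wide (y) by 62 mm high. Origin: centre of its underside; own x points from the drawer front into the unit (away from the robot at yaw 0), z up. Its drawer slides out along own -x
- unit_yellow: grey steel small-parts drawer unit, fixed to the counter, yellow-fronted; housing 140 long (x) by 126 wide (y) by 62 mm high. Origin: centre of its underside; own x points from the drawer front into the unit (away from the robot at yaw 0), z up. Its drawer slides out along own -x. Same make; to be left shut
- tray_blue (a joint): blue drawer's slide, m: 0 latched shut, 0.075 fully popped out (against its stop), -0.006 pushed in as far as it goes. A spring pushes it out with 6 N when shut, 4 N when out; it is damped (25 N per m/s) and pops out in about 1 s. It has no handle. Pushed in past 0 (go at least 3 mm further, best to the stop, about 12 N) with the button free, the latch snaps and holds it at about 0; if it does not, it comes out again
- tray_yellow (a joint): yellow drawer's slide, m: the same kind, 0 latched shut
- release_blue (a joint): blue release button's travel, m: 0 up, 0.009 fully down. Sprung: 2 N to start, 5 N at the bottom; the drawer is let go by 7 mm. The button springs up again when let go (it must be free for the latch to catch)
- release_blue_top (a point): centre of the top face of the round blue release button, diameter 26 mm, on top of the blue unit, in the middle; 74 mm above the counter when up, 12 mm proud of the housing
- tray_blue_face (a point): middle of the outer face of the blue drawer's front panel (120 wide, 52 high, 6 mm thick, z 4 to 56 mm); this point is 30 mm above the counter, 83 mm along own -x from the unit's origin when latched (panel then stands 7 mm off the housing). Axes as the unit's; moves with the drawer
- tray_blue_pocket (a point): centre of the floor of the blue drawer's open pocket, 66 mm (x) by 100 mm (y) inside, 11 mm above the counter; its side and back walls rise 20 mm over the floor, the front panel 45 mm. 39 mm behind the front face; inside the housing when shut, wholly in the open when popped out (its back wall then 13 mm clear of the housing). Axes as the unit's; moves with the drawer
- bearing_center (a point): centre of the loose ball bearing: steel ring with black seals, outer diameter 40, bore 17, 14 mm thick, about 70 g, lying flat on the mat (either face may end up). Axis = own z
- mat: tan cork mat, 150 (x) by 130 (y) by 4 mm thick, fixed; origin at the centre of its underside
- carton: small cardboard carton 70 x 90 x 55 mm high, bystander; origin at the centre of its underside
- oil: black oil bottle, diameter 64, height 130 mm, bystander, upright; origin at the centre of its underside
- screwdriver: green-handled screwdriver lying on the counter, bystander, about 200 mm long along own x
Things that resemble listed ones, but are neither listed nor needed, are in the scene too. Leave any green look-alike of the unit_blue alone.

How it is judged:
By the outcome, as a careful person would: the job done as asked, in the order asked, and still so for the second after the job is handed in, with the robot touching nothing.
It also fails if it takes over 72 s, if anything falls off the work surface, if the arm or the gripper's body presses on something with over 40 N, if the wrist force passes 120 N, or if a joint passes its speed limit or range.

ROBOT

A 6-joint arm with a two-finger parallel gripper is mounted at the origin on the work surface. World frame = base frame: x ahead of the robot, y to its left, z up, the work surface at z = 0. Lengths are in m, angles in degrees, forces in N, time in s.
With the tool pointing down it reaches from about 0.4 to 0.825 m from the base axis. Payload 7 kg.
Tool frame: the origin (TCP) lies on the centre line of the jaws, within the pads' length; the fingertips stand 17 mm ahead of it and the grasp point (between the pads) lies 2 mm behind it; z points along the fingers, y is the direction in which the jaws open and shut (so a half turn about z gives the same grasp; the last joint's range is limited). The gripper opens to 88 mm and grips with 3 to 60 N. Pads are 19 mm wide; open, the fingers measure 130 mm over their backs; the gripper's body (78 mm by 193 mm) begins 47 mm behind the grasp point.
Start: joints at [92.997, 20.546, 0.682, 0, -70.136, -16.507], TCP at [0.158, 0.656, 0.244] pointing down, gripper open.
Joint ranges: [-176.03, 176.03], [-82.01, 121.73], [-58.28, 71.71], [-173.87, 95.51], [-174.79, -0.11], [-173.66, 173.66]. Speed limits (degrees/s): [136.94, 136.94, 172.46, 180, 180, 180].

INTERFACE

Orientations are given as [roll, pitch, yaw] about the fixed x, y, z axes, in that order (R = Rz(yaw) Ry(pitch) Rx(roll)).
In Python, from plant import telemetry, vision, close_job, recognise, silhouettes, place_of gives the robot as it stands.
- The arm moves only by the shell command python3 -m handwheel 'ROWS'. ROWS is JSON, a list that holds one entry, the list of rows, each a list of 5 numbers: the shift along the tool's x, y, z in m, then the turn about the tool's z in rad, then the closure, from 0 (fully open) to 1 (shut). In form: [[[tx, ty, tz, yaw, gripper], ...]]. A call has 1 to 20 rows; each row shifts and turns the commanded pose from where the row before left it, along the tool's axes as they then stand; what a row does not reach is not made up. A row lasts 1/12 s, in which the tool goes at most 41.7 mm and 7.16 degrees, less where a joint would pass 70% of its speed; a pose out of reach is approached as far as the arm can. A call with a gripper value outside its range is refused whole. The fingers move at their own pace and stop on an object; the grip force is fixed at half the most. Time passes only in rows, so rows that do not move let the fingers close. It gives the time, the measured TCP pose, the force and the opening at its end, in the units of the state.
- telemetry.get_obs(): the state, without advancing time (a new reading comes with each control period).
- vision.snapshot(name): name is "side" or "top"; returns a dict with "color" (400x640x3 uint8, red, green, blue), "mtx" (3x3 intrinsics, pixels), "dist" ([k1, k2, p1, p2, k3] as OpenCV has them; the pictures are not rectified), "cam_to_world" (4x4, takes a point from camera to world coordinates). Camera axes: x right, y down, z forward; pixel columns grow to the right and rows downward; lengths in m; the calibration is good to about 2 mm. A picture is of the moment at which its call begins. There is no depth.
- close_job(): hands the job in, once; it reports no verdict.
Trained networks look in a picture, given as the dict that the camera call returned (one of the last four; its "shot" number tells which), for a name from the list of things; names that differ only in an ending like _2 or _b are one class to them, and where a whole thing is asked for, a point or a joint stands for the part that bears it (a point fixed in the world has none). Each returns a list of dicts, best first, with "conf" (0 to 1); they miss things now and then, are a little off and sometimes report something else, mostly with a low value. They report only what shows in the picture. A call takes as long as a camera call. They do not tell look-alikes from the thing itself.
- recognise(name, picture): "xy" ([column, row] in pixels, amid what is visible of it).
- silhouettes(name, picture): "region" (400x640 bool, what is visible of it) and "xy" ([column, row] in pixels, amid what is visible of it).
- place_of(name, picture): "xy" ([column, row] in pixels: a listed point, or the origin of a listed thing).
The state is a dict: "clock": time; "joint_pos": joint angles; "qvel": joint speeds; "tau": joint torques, N m; "tool_pos": TCP position; "orientation": TCP orientation; "force": force on the tool from outside, world axes, zero at the start; "moment": the same for the moment, N m; "opening": finger opening in m.
Only numpy, scipy, OpenCV 4.12 (cv2) and the standard library are available. Lean on these libraries where they do the work, as an engineer would, in place of code of your own. Each camera call takes 0.05 s, during which the arm holds its last target.

## Working session

There is one attempt and no reset: what is moved stays moved. The work goes in short steps, Python scripts to look and compute and a shell command to move; the robot and the scene stay as the last step left them, time stands still between calls to the robot, and variables do not carry over. Pictures are saved under pics/ and viewed, and the job is handed in when it is done.

```bash
ls; mkdir -p pics
cat > h.py <<'E'
import numpy as np, cv2
from plant import telemetry, vision, close_job, recognise, silhouettes, place_of
def save(p,n): cv2.imwrite('pics/'+n,p['color'][:,:,::-1])
def ray(p,xy):
    u=cv2.undistortPoints(np.array([[xy]],float),np.array(p['mtx'],float),np.array(p['dist'],float))[0,0]
    T=np.array(p['cam_to_world']); d=T[:3,:3]@np.array([u[0],u[1],1.]); return T[:3,3],d
def atz(p,xy,z):
    o,d=ray(p,xy); return o+d*(z-o[2])/d[2]
def proj(p,X):
    T=np.linalg.inv(np.array(p['cam_to_world'])); r,_=cv2.Rodrigues(T[:3,:3])
    return cv2.projectPoints(np.array(X,float).reshape(-1,1,3),r,T[:3,3],np.array(p['mtx'],float),np.array(p['dist'],float))[0][:,0]
E
python3 - <<'E'
from h import *
s=telemetry.get_obs(); print(s)
for n in('top','side'):
    p=vision.snapshot(n); save(p,n+'0.png'); print(n,np.round(p['cam_to_world'],3).tolist())
    for q,z in(('release_blue_top',.074),('bearing_center',.011),('tray_blue_face',.03),('unit_blue',0),('unit_yellow',0),('mat',0),('carton',0),('oil',0),('screwdriver',.01)):
        for r in place_of(q,p)[:4]: print(q,round(r['conf'],2),np.round(r['xy'],1),np.round(atz(p,r['xy'],z),4))
E
```

```text
pics
{'clock': 0.0, 'joint_pos': array([ 9.29990713e+01,  2.05921331e+01,  6.31110566e-01, -2.09874722e-02,
       -7.01353383e+01, -1.65062376e+01]), 'qvel': array([ 0.14694342,  0.12076049,  0.10230899,  0.0200856 ,  0.04893147,
       -0.02462579]), 'tau': array([ 5.11237213e-04, -5.82718277e+01,  2.93062645e+01,  6.99768305e+00,
        7.06877807e-03, -1.49211683e-04]), 'tool_pos': array([0.15757743, 0.65585138, 0.24259183]), 'orientation': array([ 1.79902004e+02, -8.46466480e-03, -1.35143072e+01]), 'force': array([-0.25504   ,  0.55822222, -0.61224895]), 'moment': array([-0.06677171,  0.00550395,  0.00568557]), 'opening': 0.08747426467293162}
top [[-0.014, -0.988, 0.157, 0.361], [-1.0, 0.013, -0.008, 0.149], [0.006, -0.157, -0.988, 1.249], [0.0, 0.0, 0.0, 1.0]]
release_blue_top 0.54 [149.4 211.9] [0.5134 0.6201 0.074 ]
release_blue_top 0.4 [294.4 163.7] [0.6451 0.2118 0.074 ]
release_blue_top 0.15 [286.8 193.9] [0.5592 0.2333 0.074 ]
bearing_center 0.64 [454.5 202.9] [ 0.5364 -0.2566  0.011 ]
bearing_center 0.34 [292.7 167. ] [0.6503 0.2203 0.011 ]
tray_blue_face 0.85 [287.6 19
[... 687 characters left out ...]
se_blue_top 0.37 [222.  123.5] [0.5223 0.6394 0.074 ]
bearing_center 0.48 [396.  305.3] [ 0.5432 -0.2618  0.011 ]
bearing_center 0.27 [424.4 280.3] [ 0.6606 -0.2495  0.011 ]
tray_blue_face 0.74 [295.5 189.6] [0.5677 0.2335 0.03  ]
tray_blue_face 0.56 [199.  139.7] [0.4313 0.6567 0.03  ]
unit_blue 0.77 [316.5 191.3] [ 0.6372  0.2141 -0.    ]
unit_blue 0.67 [226.6 142.4] [ 0.5218  0.6214 -0.    ]
unit_yellow 0.57 [365.8 234.2] [ 0.6467 -0.0225  0.    ]
mat 0.67 [398.2 319.6] [ 0.5246 -0.2923  0.    ]
mat 0.22 [204.3 189.9] [0.3392 0.4327 0.    ]
carton 0.8 [423.6 278.5] [ 0.6707 -0.2396  0.    ]
oil 0.67 [265.6 169. ] [0.5602 0.4068 0.    ]
screwdriver 0.75 [207.9 191.8] [0.3413 0.4069 0.01  ]
```

View pics/top0.png

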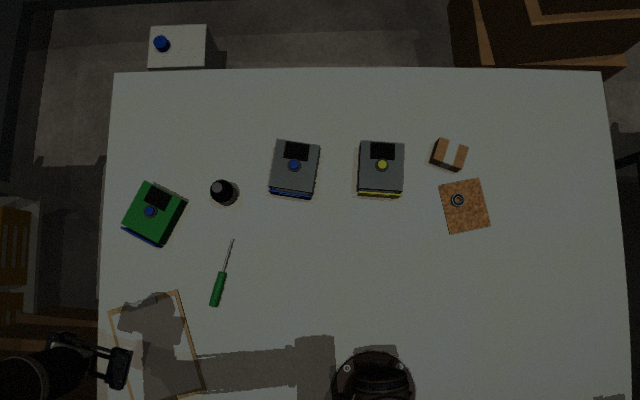

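View pics/side0.png

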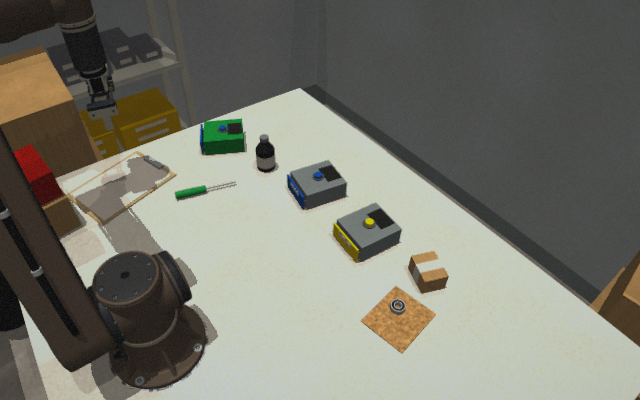

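Run:
```python
import cv2,numpy as np
a=cv2.imread('pics/top0.png')[110:270,100:520]; b=cv2.imread('pics/side0.png')[90:350,170:470]
cv2.imwrite('pics/c1.png',cv2.resize(a,None,fx=1.9,fy=1.9,interpolation=3)); cv2.imwrite('pics/c2.png',cv2.resize(b,None,fx=2.3,fy=2.3,interpolation=3))
```

```text
(no output)
```

View pics/c1.png

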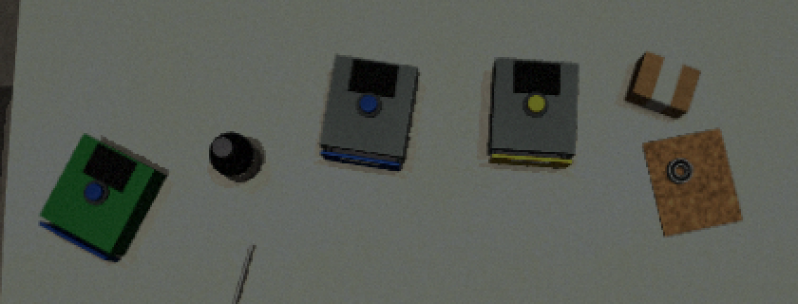

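View pics/c2.png

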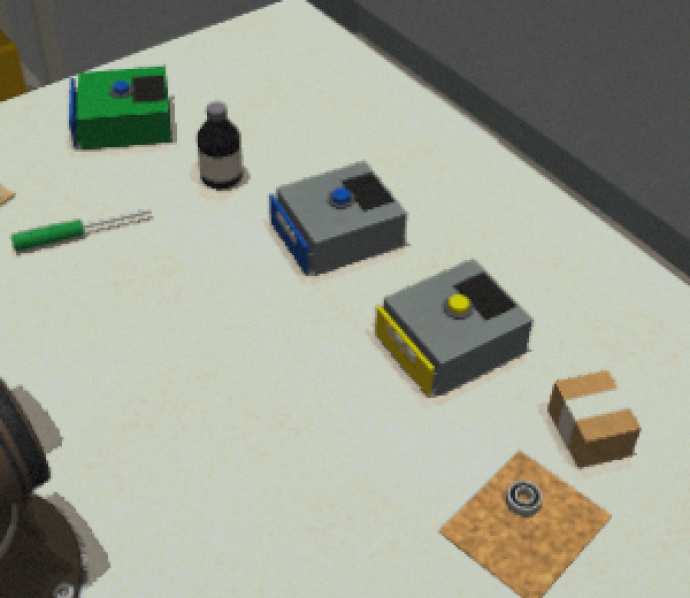

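Candidates for unit_blue: the grey unit with the blue front, top (294,165) / side (318,175), and the green look-alike, top (150,212) / side (222,128). There is also a white box with a blue knob, off the table at top (162,44). The crops confirm the grey one. The bearing is on the mat at about top (457,200) / side (398,306). Next I refine both by colour and model fit.

Run:
```python
from h import *
from scipy.optimize import least_squares
P={n:vision.snapshot(n) for n in('top','side')}
def tri(a,b):
    (o1,d1),(o2,d2)=ray(P['top'],a),ray(P['side'],b)
    A=np.stack([d1,-d2],1); s=np.linalg.lstsq(A,o2-o1,rcond=None)[0]
    p,q=o1+d1*s[0],o2+d2*s[1]; return (p+q)/2,np.linalg.norm(p-q)
C={}
for n,(x,y) in(('top',(294,165)),('side',(318,175))):
    h=cv2.cvtColor(P[n]['color'],cv2.COLOR_RGB2HSV); m=((h[...,0]>100)&(h[...,0]<130)&(h[...,1]>120)).astype(np.uint8)
    k,l,st,c=cv2.connectedComponentsWithStats(m)
    for i in range(1,k):
        if st[i,4]>15 and abs(c[i]-(x,y)).max()<45: print(n,c[i],st[i], atz(P[n],c[i],.072))
# bearing: dark/grey (low saturation) pixels on mat
for n,(x,y) in(('top',(457,200)),('side',(398,306))):
    h=cv2.cvtColor(P[n]['color'],cv2.COLOR_RGB2HSV); m=np.zeros(h.shape[:2],np.uint8); w=14
    m[y-w:y+w,x-w:x+w]=(h[y-w:y+w,x-w:x+w,1]<90)
    k,l,st,c=cv2.connectedComponentsWithStats(m); i=1+st[1:,4].argmax()
    pts=np.argwhere(l==i)[:,::-1].astype(np.int32); (ex,ey),ax,an=cv2.minAreaRect(pts)
    hull=cv2.convexHull(pts); M=cv2.moments(hull); cc=(M['m10']/M['m00'],M['m01']/M['m00'])
    print(n,'bearing',st[i],cc,(ex,ey),atz(P[n],cc,.011)); C[n]=cc
print(tri(C['top'],C['side']))
for q in('unit_blue','unit_yellow'):
  for n in P:
    for r in silhouettes(q,P[n])[:3]:
        cnt=max(cv2.findContours(r['region'].astype(np.uint8),0,1)[0],key=cv2.contourArea)
        h=cv2.convexHull(cnt); print(q,n,r['conf'],r['xy'],cv2.approxPolyDP(h,3,True)[:,0].tolist())
```

```text
top [293.40277778 164.29166667] [289 160  10  10  72] [0.64387877 0.21473525 0.072     ]
top [290.43165468 193.89928058] [269 189  42  11 139] [0.55941888 0.22332776 0.072     ]
side [318.         174.53191489] [314 171   9   8  47] [0.64051114 0.2126233  0.072     ]
side [296.11377246 191.65868263] [287 175  17  34 167] [0.53902748 0.18686093 0.072     ]
top bearing [451 193  14  14 136] (457.3896882494005, 199.50239808153475) (457.5, 199.5) [ 0.5464117 -0.2659625  0.011    ]
side bearing [390 298  16  17 193] (397.3306666666667, 306.03288888888886) (397.2000732421875, 306.10003662109375) [ 0.54448514 -0.26548903  0.011     ]
(array([ 0.54569474, -0.26562043,  0.01045735]), np.float64(0.001827320148358945))
unit_blue top 0.94 [292.0, 166.0] [[277, 139], [319, 145], [310, 199], [269, 193]]
unit_blue top 0.63 [152.5, 214.7] [[143, 181], [186, 202], [160, 247], [122, 228], [121, 221]]
unit_blue side 0.97 [317.2, 184.1] [[328, 160], [346, 181], [345, 196], [303, 208], [288, 186], [287, 175]]
unit_blue side 0.97 [221.7, 137.2] [[241, 121], [243, 151], [209, 156], [202, 153], [200, 133], [205, 122]]
unit_blue side 0.21 [426.5, 271.7] [[434, 252], [447, 279], [443, 287], [422, 292], [409, 269], [409, 261], [415, 254]]
unit_yellow top 0.81 [380.9, 168.3] [[362, 140], [404, 144], [403, 189], [398, 197], [358, 195], [356, 172]]
unit_yellow side 0.79 [361.5, 231.5] [[375, 203], [399, 228], [398, 241], [366, 259], [356, 260], [333, 234], [334, 224]]
unit_yellow side 0.2 [427.4, 274.3] [[433, 251], [448, 275], [442, 288], [421, 291], [409, 269], [413, 255]]
```

```bash
cat > fit.py <<'E'
from h import *
from scipy.optimize import minimize
def boxpts(s=0.,open=0.):
    H=[[x,y,z] for x in(-.07,.07) for y in(-.063,.063) for z in(0,.062)]
    F=[[x-open,y,z] for x in(-.083,-.077) for y in(-.06,.06) for z in(.004,.056)]
    return np.array(H),np.array(F)
def fit(P,M,x0,open=0.):
    H,F=boxpts(open=open)
    def cost(v):
        c,s=np.cos(v[2]),np.sin(v[2]);R=np.array([[c,-s,0],[s,c,0],[0,0,1]]);t=0
        for n in P:
            k=4; x,y=[int(a) for a in np.argwhere(M[n]).min(0)[::-1]-20]; w=110
            im=np.zeros((w*k,w*k),np.uint8)
            for Q in(H,F):
                q=proj(P[n],Q@R.T+[v[0],v[1],0]); q=(q-[x,y]+.5)*k
                cv2.fillConvexPoly(im,cv2.convexHull((q*16).astype(np.int32)),1,shift=4)
            m=cv2.resize(M[n][y:y+w,x:x+w].astype(np.uint8),(w*k,w*k),interpolation=0)
            t+=(im!=m).sum()/m.sum()
        return t
    return min((minimize(cost,x0+np.array([0,0,a]),method='Nelder-Mead',options=dict(initial_simplex=x0+np.array([0,0,a])+np.array([[0,0,0],[.01,0,0],[0,.01,0],[0,0,.1]]))) for a in(-.15,0,.1)),key=lambda r:r.fun)
E
python3 - <<'E'
from fit import *
P={n:vision.snapshot(n) for n in('top','side')}
R={n:silhouettes('unit_blue',P[n])[0] for n in P}
for n in P: print(R[n]['xy'])
M={n:R[n]['region'] for n in P}
for sel in(['top','side'],['top'],['side']):
    r=fit({n:P[n] for n in sel},M,np.array([.644,.214,-.14])); print(sel,r.x,np.degrees(r.x[2]),r.fun)
    if len(sel)==2: v=r.x
H,F=boxpts(); c,s=np.cos(v[2]),np.sin(v[2]);Rm=np.array([[c,-s,0],[s,c,0],[0,0,1]])
out=[]
for n,(x,y) in(('top',(250,120)),('side',(265,140))):
    im=cv2.resize(P[n]['color'][:,:,::-1][y:y+100,x:x+80],None,fx=5,fy=5,interpolation=0)
    for Q in(H,F):
        q=((proj(P[n],Q@Rm.T+[v[0],v[1],0])-[x,y]+.5)*5).astype(int)
        for a in range(8):
            for b in range(a):
                if (abs(Q[a]-Q[b])>1e-6).sum()==1: cv2.line(im,tuple(map(int,q[a])),tuple(map(int,q[b])),(0,0,255),1)
    out.append(im)
cv2.imwrite('pics/fit.png',np.hstack(out))
E
```

```text
[290.3, 168.7]
[220.1, 136.2]
['top', 'side'] [ 0.64461124  0.21530146 -0.17210067] -9.860641935662873 1.047303205316339
['top'] [ 0.6438832   0.21562955 -0.16635684] -9.531544580381485 0.02482843137254902
['side'] [ 0.654  0.214 -0.29 ] -16.615776058793877 1.0
```

View pics/fit.png

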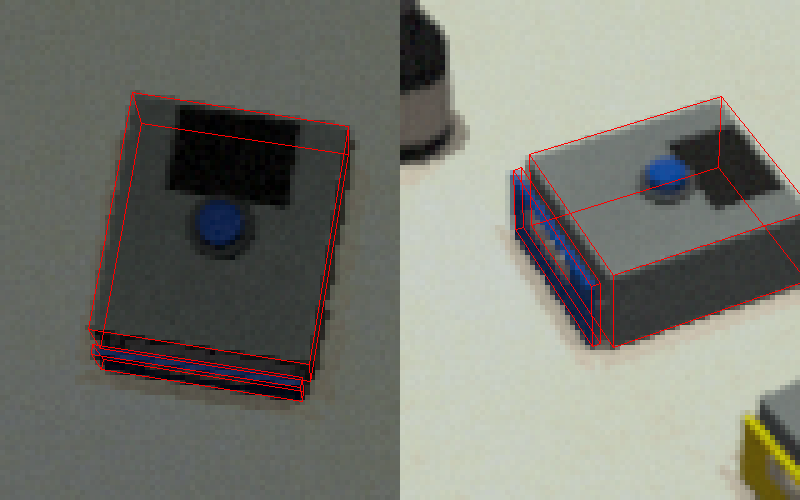

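The fit overlays the grey unit well: origin about (0.644, 0.2145), yaw about -9.7°. The side network's top hit was the green unit, so I dropped it. Next I go above the button with the jaws shut.

```bash
python3 -m handwheel '[[[0,0,0,-0.066,1],[0.0291,0.0186,0,0,1],[0.0291,0.0186,0,0,1],[0.0291,0.0186,0,0,1],[0.0291,0.0186,0,0,1],[0.0291,0.0186,0,0,1],[0.0291,0.0186,0,0,1],[0.0291,0.0186,0,0,1],[0.0291,0.0186,0,0,1],[0.0291,0.0186,0,0,1],[0.0291,0.0186,0,0,1],[0.0291,0.0186,0,0,1],[0.0291,0.0186,0,0,1],[0.0291,0.0186,0,0,1],[0.0291,0.0186,0,0,1],[0.0291,0.0186,0,0,1],[0.0291,0.0186,0,0,1],[0.0291,0.0186,0,0,1],[0.0291,0.0186,0,0,1],[0.0291,0.0186,0,0,1]]]'
python3 -m handwheel '[[[0,0,0.03,0,1],[0,0,0.03,0,1],[0,0,0.03,0,1],[0,0,0.03,0,1],[0,0,0,0,1],[0,0,0,0,1],[0,0,0,0,1],[0,0,0,0,1]]]'
```

```text
clock: 3.17
tool_pos: [0.6441, 0.2132, 0.2437]
orientation: [-180.0, -0.0, -9.7]
force: [0.5, 1.0, -0.4]
opening: 0.0009
clock: 3.83
tool_pos: [0.6443, 0.2154, 0.1263]
orientation: [-179.9, -0.2, -9.7]
force: [-0.4, -0.3, 0.1]
opening: 0.0004
```

```bash
python3 -m handwheel '[[[0,0,0.015,0,1],[0,0,0.01,0,1],[0,0,0.005,0,1],[0,0,0.005,0,1],[0,0,0.003,0,1],[0,0,0.002,0,1],[0,0,0.001,0,1],[0,0,0,0,1],[0,0,0,0,1]]]'
```

```text
clock: 4.58
tool_pos: [0.6431, 0.2146, 0.0831]
orientation: [-180.0, -0.0, -9.7]
force: [-0.3, -0.5, 4.5]
opening: 0.0004
```

```bash
python3 -m handwheel '[[[0,0,0.001,0,1],[0,0,0,0,1],[0,0,-0.02,0,1],[0,0,-0.04,0,1],[0,0,-0.04,0,1],[0,0,0,0,1],[0,0,0,0,1]]]'
python3 - <<'E'
from h import *
P={n:vision.snapshot(n) for n in('top','side')}
a=cv2.resize(P['top']['color'][110:280,250:420],None,fx=2.3,fy=2.3,interpolation=3)
b=cv2.resize(P['side']['color'][100:270,230:400],None,fx=2.3,fy=2.3,interpolation=3)
cv2.imwrite('pics/pop.png',np.hstack([a,b])[:,:,::-1])
print(telemetry.get_obs()['tool_pos'])
E
```

```text
clock: 5.17
tool_pos: [0.6444, 0.2154, 0.1847]
orientation: [-179.8, -0.3, -9.7]
force: [-0.1, 0.3, -0.8]
opening: 0.0
[0.64248354 0.214479   0.1810041 ]
```

View pics/pop.png

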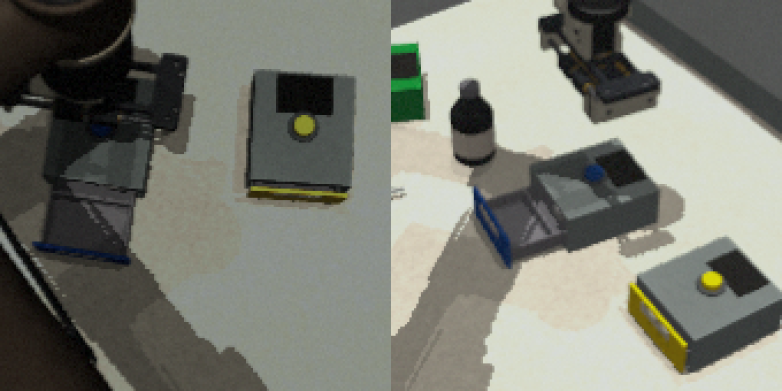

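The blue drawer is out and yellow is shut. Next I go to the bearing with the jaws open.

```bash
python3 -m handwheel '[[[-0.0011,0.035,0,0,0],[-0.0011,0.035,0,0,0],[-0.0011,0.035,0,0,0],[-0.0011,0.035,0,0,0],[-0.0011,0.035,0,0,0],[-0.0011,0.035,0,0,0],[-0.0011,0.035,0,0,0],[-0.0011,0.035,0,0,0],[-0.0011,0.035,0,0,0],[-0.0011,0.035,0,0,0],[-0.0011,0.035,0,0,0],[-0.0011,0.035,0,0,0],[-0.0011,0.035,0,0,0],[-0.0009,0.0347,0,0,0],[0,0,0.03,0,0],[0,0,0.03,0,0],[0,0,0.03,0,0],[0,0,0,0,0],[0,0,0,0,0],[0,0,0,0,0]]]'
python3 - <<'E'
from h import *
P={n:vision.snapshot(n) for n in('top','side')}
a=cv2.resize(P['top']['color'][110:270,380:540],None,fx=2.4,fy=2.4,interpolation=3)
b=cv2.resize(P['side']['color'][220:380,320:480],None,fx=2.4,fy=2.4,interpolation=3)
cv2.imwrite('pics/pre.png',np.hstack([a,b])[:,:,::-1])
print(telemetry.get_obs()['tool_pos'])
E
```

```text
clock: 6.93
tool_pos: [0.5457, -0.2657, 0.0922]
orientation: [180.0, 0.0, -9.7]
force: [0.2, 0.4, 0.9]
opening: 0.0878
[ 0.54646503 -0.26559468  0.09334044]
```

View pics/pre.png

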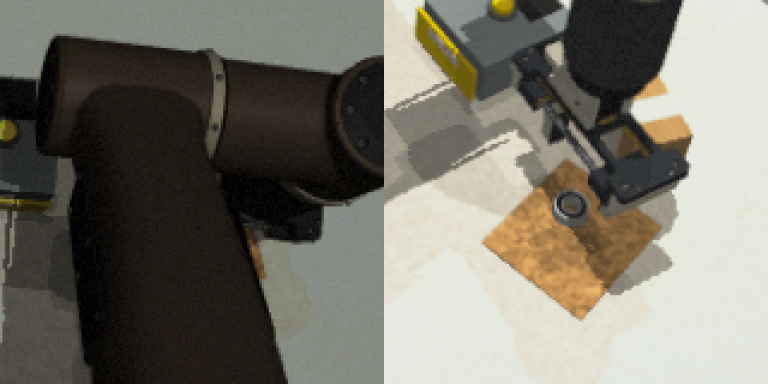

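```bash
python3 -m handwheel '[[[0,0,0.025,0,0],[0,0,0.02,0,0],[0,0,0.014,0,0],[0,0,0.007,0,0],[0,0,0.003,0,0],[0,0,0,0,0],[0,0,0,0,0],[0,0,0,0,0]]]'
```

```text
clock: 7.7
tool_pos: [0.5461, -0.2657, 0.0239]
orientation: [180.0, -0.1, -9.7]
force: [-0.7, 0.6, -0.4]
opening: 0.0879
```

```bash
python3 -m handwheel '[[[0,0,0,0,0.3],[0,0,0,0,0.45],[0,0,0,0,0.5],[0,0,0,0,0.6],[0,0,0,0,0.75],[0,0,0,0,1],[0,0,0,0,1],[0,0,0,0,1],[0,0,0,0,1],[0,0,0,0,1]]]'
python3 -m handwheel '[[[0,0,-0.005,0,1],[0,0,-0.01,0,1],[0,0,-0.02,0,1],[0,0,-0.025,0,1],[0,0,-0.025,0,1],[0,0,-0.02,0,1],[0,0,-0.01,0,1],[0,0,0,0,1],[0,0,0,0,1]]]'
python3 - <<'E'
from h import *
p=vision.snapshot('side')
cv2.imwrite('pics/held.png',cv2.resize(p['color'][170:330,320:520],None,fx=3.5,fy=3.5,interpolation=3)[:,:,::-1])
E
```

```text
clock: 8.53
tool_pos: [0.5452, -0.2656, 0.0226]
orientation: [180.0, -0.0, -9.7]
force: [0.1, -1.2, 0.3]
opening: 0.0386
clock: 9.28
tool_pos: [0.5452, -0.2654, 0.1379]
orientation: [-180.0, -0.1, -9.7]
force: [0.5, -0.3, -0.9]
opening: 0.0385
```

View pics/held.png

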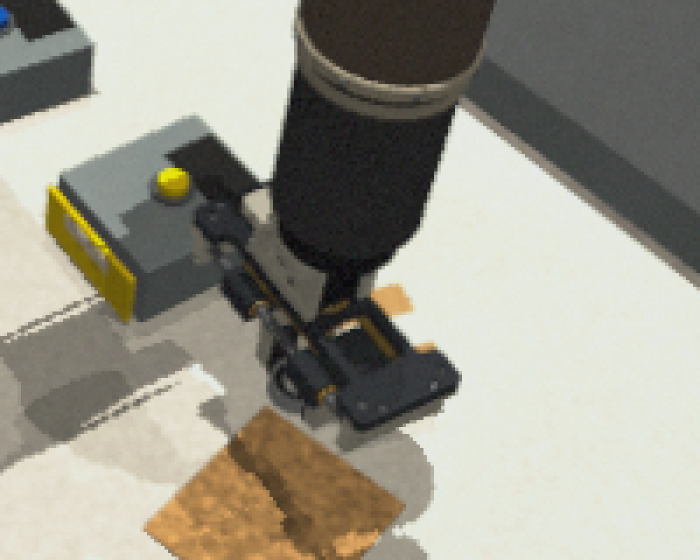

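Run:
```python
from h import *
p=vision.snapshot('side'); T=telemetry.get_obs()['tool_pos']; print(T)
im=cv2.resize(p['color'][240:320,360:460],None,fx=7,fy=7,interpolation=3)[:,:,::-1].copy()
t=np.linspace(0,6.28,40)
for z in(-.0195,-.0055):
    q=proj(p,np.stack([T[0]+.02*np.cos(t),T[1]+.02*np.sin(t),T[2]+z+0*t],1))
    cv2.polylines(im,[((q-[360,240]+.5)*7).astype(np.int32)],True,(0,0,255),1)
c,s=np.cos(np.radians(-9.7)),np.sin(np.radians(-9.7))
for sy in(-1,1):
    X=np.array([[a,sy*.0193,b] for a,b in((-.0095,-.017),(.0095,-.017),(.0095,.01),(-.0095,.01))])
    X=X@np.array([[c,-s,0],[s,c,0],[0,0,1]]).T+T
    cv2.polylines(im,[((proj(p,X)-[360,240]+.5)*7).astype(np.int32)],True,(0,255,0),1)
cv2.imwrite('pics/held2.png',im); print(recognise('bearing_center',p)[:2])
```

```text
[ 0.54433926 -0.26525547  0.13630523]
[]
```

View pics/held2.png

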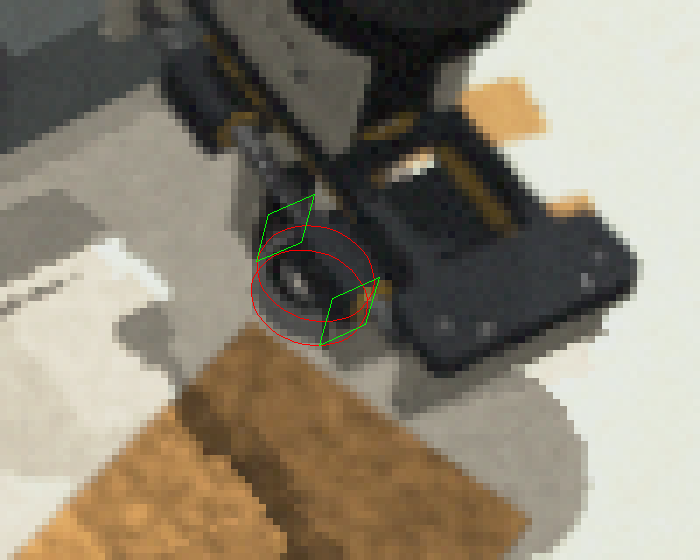

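The bearing is held centrally. I carry it above the pocket and check there.

```bash
python3 -m handwheel '[[[-0.003,-0.014,0,0,1],[-0.0057,-0.0272,0,0,1],[-0.0057,-0.0272,0,0,1],[-0.0057,-0.0272,0,0,1],[-0.0057,-0.0272,0,0,1],[-0.0057,-0.0272,0,0,1],[-0.0057,-0.0272,0,0,1],[-0.0057,-0.0272,0,0,1],[-0.0057,-0.0272,0,0,1],[-0.0057,-0.0272,0,0,1],[-0.0057,-0.0272,0,0,1],[-0.0057,-0.0272,0,0,1],[-0.0057,-0.0272,0,0,1],[-0.0057,-0.0272,0,0,1],[-0.0057,-0.0272,0,0,1],[-0.0057,-0.0272,0,0,1],[-0.0057,-0.0272,0,0,1],[-0.0057,-0.0272,0,0,1],[-0.003,-0.0135,0,0,1],[0,0,0,0,1]]]'
python3 - <<'E'
from h import *
P={n:vision.snapshot(n) for n in('top','side')}
T=telemetry.get_obs()['tool_pos']; print(T)
c,s=np.cos(np.radians(-9.7)),np.sin(np.radians(-9.7));R=np.array([[c,-s,0],[s,c,0],[0,0,1]])
O=np.array([.644,.2145,0]); out=[]
for n,(x,y) in(('top',(240,130)),('side',(240,120))):
    im=cv2.resize(P[n]['color'][y:y+100,x:x+100],None,fx=4,fy=4,interpolation=3)[:,:,::-1].copy()
    for z,xs,yh in((.031,(-.152,-.086),.05),(.011,(-.152,-.086),.05),(.056,(-.158,-.152),.06)):
        X=np.array([[xs[0],-yh,z],[xs[1],-yh,z],[xs[1],yh,z],[xs[0],yh,z]])@R.T+O
        cv2.polylines(im,[((proj(P[n],X)-[x,y]+.5)*4).astype(np.int32)],True,(0,0,255),1)
    out.append(im)
    for q in('tray_blue_pocket','tray_blue_face'):
        for r in place_of(q,P[n])[:2]: print(n,q,r['conf'],r['xy'],atz(P[n],r['xy'],.011 if 'pocket' in q else .03))
cv2.imwrite('pics/pk.png',np.hstack(out))
E
```

```text
clock: 11.1
tool_pos: [0.526, 0.2373, 0.1365]
orientation: [179.9, 0.0, -9.6]
force: [-0.1, -0.2, -0.9]
opening: 0.0386
[0.52578408 0.23477963 0.13662738]
top tray_blue_pocket 0.89 [285.2, 211.0] [0.51942276 0.24259455 0.011     ]
top tray_blue_pocket 0.71 [152.0, 227.2] [0.47612184 0.63547966 0.011     ]
top tray_blue_face 0.44 [139.1, 239.7] [0.4384128  0.66512794 0.03      ]
top tray_blue_face 0.21 [287.1, 209.3] [0.52183773 0.23569456 0.03      ]
side tray_blue_pocket 0.96 [285.1, 202.8] [0.51773494 0.21884008 0.011     ]
side tray_blue_pocket 0.43 [211.4, 145.0] [0.46311979 0.62580083 0.011     ]
side tray_blue_face 0.69 [201.9, 137.6] [0.44561774 0.66231903 0.03      ]
side tray_blue_face 0.66 [272.1, 194.6] [0.49438417 0.25677159 0.03      ]
```

View pics/pk.png

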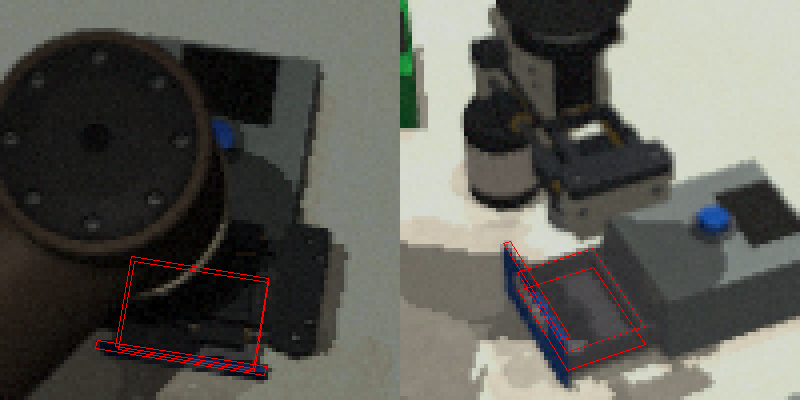

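```bash
python3 -m handwheel '[[[0,0,0.01,0,1],[0,0,0.02,0,1],[0,0,0.02,0,1],[0,0,0.02,0,1],[0,0,0.015,0,1],[0,0,0.01,0,1],[0,0,0.004,0,1],[0,0,0.003,0,1],[0,0,0.001,0,1],[0,0,0,0,1],[0,0,0,0,1],[0,0,0,0,1]]]'
```

```text
clock: 12.4
tool_pos: [0.5269, 0.235, 0.0353]
orientation: [-179.9, -0.1, -9.7]
force: [0.2, 0.1, 0.1]
opening: 0.0389
```

Run:
```python
from h import *
s=telemetry.get_obs(); print(s['tool_pos'],s['force'])
p=vision.snapshot('side')
cv2.imwrite('pics/low.png',cv2.resize(p['color'][120:240,230:370],None,fx=5,fy=5,interpolation=3)[:,:,::-1])
```

```text
[0.52694607 0.23503694 0.0353391 ] [0.16872578 0.09382375 0.12624429]
```

View pics/low.png

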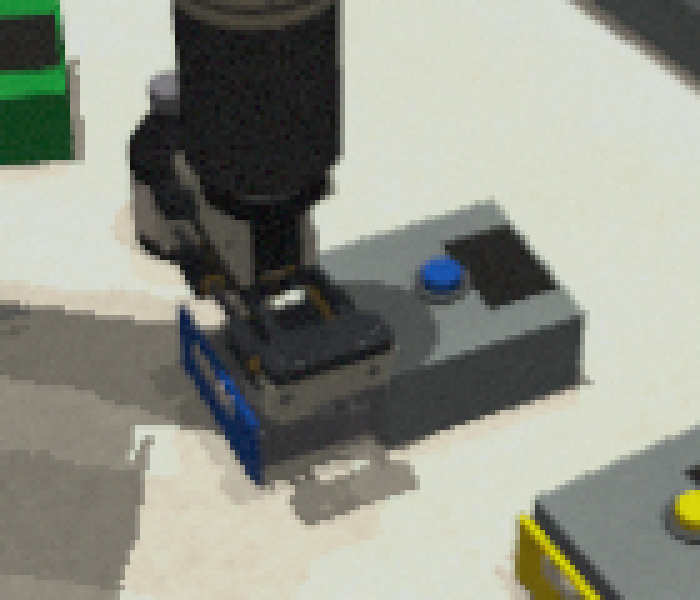

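```bash
python3 -m handwheel '[[[0,0,0.002,0,1],[0,0,0.001,0,1],[0,0,0.001,0,1],[0,0,0,0,1],[0,0,0,0,1],[0,0,0,0,1]]]'; python3 -m handwheel '[[[0,0,0.0005,0,1],[0,0,0.0005,0,1],[0,0,0,0,1],[0,0,0,0,1]]]'
```

```text
clock: 12.95
tool_pos: [0.5265, 0.2347, 0.0305]
orientation: [180.0, 0.0, -9.7]
force: [0.6, 0.2, -1.4]
opening: 0.0387
clock: 13.28
tool_pos: [0.5266, 0.2347, 0.0295]
orientation: [180.0, 0.0, -9.7]
force: [-0.6, -0.3, -1.3]
opening: 0.0387
```

```bash
python3 -m handwheel '[[[0,0,0.0005,0,1],[0,0,0.0005,0,1],[0,0,0,0,1],[0,0,0,0,1]]]'
python3 - <<'E'
from h import *
for i in range(6):
    s=telemetry.get_obs(); vision.snapshot('top'); print(s['tool_pos'][2],s['force'][2])
E
```

```text
clock: 13.62
tool_pos: [0.5266, 0.2347, 0.0294]
orientation: [-180.0, -0.0, -9.7]
force: [-2.2, -1.2, 7.1]
opening: 0.0386
0.029377466356330175 7.124477656100245
0.029384806988615605 7.306272428565747
0.029370625116172933 7.660191090573047
0.029371235247699006 7.406431639643108
0.029381754936937017 8.323716402006374
0.02936180410872749 7.439106172482894
```

The bearing is resting on the tray floor (7 N). I ease off 0.5 mm and open just enough to let go.

```bash
python3 -m handwheel '[[[0,0,-0.0005,0,1],[0,0,0,0,1],[0,0,0,0,0.48],[0,0,0,0,0.48],[0,0,0,0,0.48],[0,0,0,0,0.47],[0,0,0,0,0.47],[0,0,0,0,0.47],[0,0,0,0,0.47]]]'; python3 -m handwheel '[[[0,0,-0.005,0,0.47],[0,0,-0.01,0,0.47],[0,0,-0.02,0,0.47],[0,0,-0.03,0,0.47],[0,0,-0.03,0,0.47],[0,0,-0.03,0,1],[0,0,-0.03,0,1],[0,0,0,0,1],[0,0,0,0,1]]]'
python3 - <<'E'
from h import *
p=vision.snapshot('side')
cv2.imwrite('pics/laid.png',cv2.resize(p['color'][120:240,230:370],None,fx=5,fy=5,interpolation=3)[:,:,::-1])
print(place_of('bearing_center',p)[:2])
E
```

```text
clock: 14.67
tool_pos: [0.5265, 0.2347, 0.029]
orientation: [180.0, 0.0, -9.7]
force: [0.3, 0.0, 0.1]
opening: 0.0462
clock: 15.42
tool_pos: [0.5275, 0.2355, 0.1873]
orientation: [-179.8, -0.2, -9.7]
force: [-0.5, 0.5, -0.9]
opening: 0.0255
[{'xy': [282.5, 195.7], 'conf': 0.65}, {'xy': [268.9, 166.0], 'conf': 0.2}]
```

View pics/laid.png

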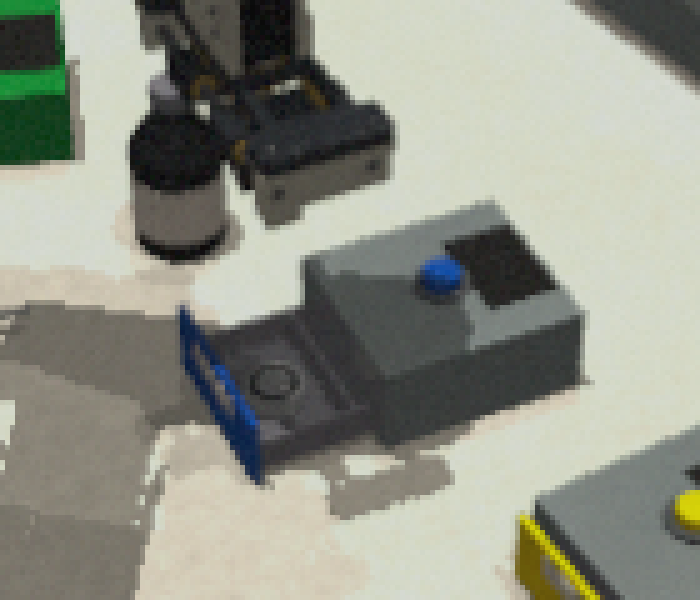

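The bearing lies flat in the middle of the tray. I move in front of the panel with the jaws shut, then down.

```bash
python3 -m handwheel '[[[-0.02,0,0,0,1],[-0.03,0,0,0,1],[-0.024,0,0,0,1],[-0.01,0,0,0,1],[0,0,0,0,1],[0,0,0.03,0,1],[0,0,0.04,0,1],[0,0,0.04,0,1],[0,0,0.02,0,1],[0,0,0.015,0,1],[0,0,0,0,1],[0,0,0,0,1],[0,0,0,0,1]]]'
python3 - <<'E'
from h import *
P={n:vision.snapshot(n) for n in('top','side')}
a=cv2.resize(P['top']['color'][130:250,230:350],None,fx=3.3,fy=3.3,interpolation=3)
b=cv2.resize(P['side']['color'][120:240,230:350],None,fx=3.3,fy=3.3,interpolation=3)
cv2.imwrite('pics/prepush.png',np.hstack([a,b])[:,:,::-1])
print(telemetry.get_obs()['tool_pos'])
E
```

```text
clock: 16.6
tool_pos: [0.4445, 0.2492, 0.0396]
orientation: [-180.0, -0.0, -9.7]
force: [-0.7, -0.2, 0.6]
opening: 0.0005
[0.44461272 0.24957888 0.04022999]
```

View pics/prepush.png

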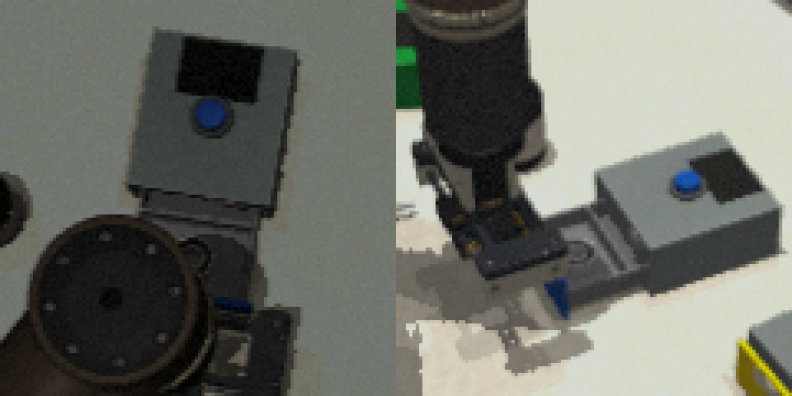

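```bash
python3 -m handwheel '[[[0.008,0,0,0,1],[0.008,0,0,0,1],[0.006,0,0,0,1],[0.004,0,0,0,1],[0.002,0,0,0,1],[0.002,0,0,0,1],[0.002,0,0,0,1],[0.002,0,0,0,1],[0.002,0,0,0,1],[0.002,0,0,0,1],[0.003,0,0,0,1],[0.003,0,0,0,1],[0.003,0,0,0,1],[0.003,0,0,0,1],[0.003,0,0,0,1],[0.003,0,0,0,1],[0.003,0,0,0,1],[0.003,0,0,0,1],[0.003,0,0,0,1],[0.003,0,0,0,1]]]'
```

```text
clock: 18.37
tool_pos: [0.5102, 0.2373, 0.039]
orientation: [180.0, 0.1, -9.7]
force: [-5.9, 1.8, 3.7]
opening: 0.0005
```

```bash
python3 -m handwheel '[[[0.003,0,0,0,1],[0.003,0,0,0,1],[0.003,0,0,0,1],[0.003,0,0,0,1],[0.003,0,0,0,1],[0.003,0,0,0,1],[0.003,0,0,0,1],[0.003,0,0,0,1],[0.003,0,0,0,1],[0.003,0,0,0,1],[0.002,0,0,0,1],[0.002,0,0,0,1],[0.002,0,0,0,1],[0.001,0,0,0,1]]]'; python3 -m handwheel '[[[0,0,0,0,1]]]'
```

```text
clock: 19.53
tool_pos: [0.5463, 0.231, 0.0389]
orientation: [179.9, 0.1, -9.7]
force: [-7.8, 2.3, 4.6]
opening: 0.0005
clock: 19.62
tool_pos: [0.5465, 0.231, 0.039]
orientation: [180.0, 0.1, -9.7]
force: [-6.1, 1.5, 3.8]
opening: 0.0006
```

```bash
python3 -m handwheel '[[[0.002,0,0,0,1],[0.002,0,0,0,1],[0.002,0,0,0,1],[0.001,0,0,0,1],[0.001,0,0,0,1],[0,0,0,0,1]]]'; python3 -m handwheel '[[[0.001,0,0,0,1],[0.001,0,0,0,1],[0,0,0,0,1]]]'; python3 -m handwheel '[[[0.001,0,0,0,1],[0.001,0,0,0,1],[0,0,0,0,1]]]'
```

```text
clock: 20.12
tool_pos: [0.5544, 0.2296, 0.0389]
orientation: [180.0, 0.1, -9.7]
force: [-5.9, 1.6, 3.4]
opening: 0.0004
clock: 20.37
tool_pos: [0.5563, 0.2293, 0.0389]
orientation: [180.0, 0.1, -9.7]
force: [-6.5, 0.9, 3.3]
opening: 0.0001
clock: 20.62
tool_pos: [0.5564, 0.2292, 0.0389]
orientation: [179.9, 0.2, -9.7]
force: [-15.6, 5.0, 9.7]
opening: 0.0004
```

The stop is reached (about 16 N). I back off gently.

```bash
python3 -m handwheel '[[[0,0,0,0,1],[-0.001,0,0,0,1],[-0.002,0,0,0,1],[-0.002,0,0,0,1],[-0.002,0,0,0,1],[-0.003,0,0,0,1],[-0.003,0,0,0,1],[0,0,0,0,1],[0,0,0,0,1]]]'; python3 -m handwheel '[[[-0.02,0,0,0,1],[-0.03,0,0,0,1],[-0.02,0,0,0,1],[0,0,-0.03,0,1],[0,0,-0.04,0,1],[0,0,-0.04,0,1],[-0.02,0.03,-0.02,0,1],[-0.02,0.035,0,0,1],[-0.01,0.035,0,0,1],[0,0.035,0,0,1],[0,0.035,0,0,1],[0,0.035,0,0,1],[0,0,0,0,1],[0,0,0,0,1],[0,0,0,0,1]]]'
python3 - <<'E'
from h import *
P={n:vision.snapshot(n) for n in('top','side')}
save(P['top'],'end_top.png'); save(P['side'],'end_side.png')
b=P['side']['color'][120:240,230:370]
cv2.imwrite('pics/end_c.png',cv2.resize(b,None,fx=5,fy=5,interpolation=3)[:,:,::-1])
for n in P:
  for q,z in(('tray_blue_face',.03),('carton',0),('oil',0),('screwdriver',.01)):
    for r in place_of(q,P[n])[:2]: print(n,q,round(r['conf'],2),np.round(atz(P[n],r['xy'],z),3))
E
```

```text
clock: 21.37
tool_pos: [0.5465, 0.2314, 0.0391]
orientation: [-180.0, -0.0, -9.7]
force: [-0.1, -0.3, -0.3]
opening: 0.0004
clock: 22.62
tool_pos: [0.3939, 0.0496, 0.1695]
orientation: [-180.0, -0.1, -9.8]
force: [-0.7, 1.1, 0.3]
opening: 0.0001
top tray_blue_face 0.77 [0.561 0.227 0.03 ]
top tray_blue_face 0.73 [0.435 0.672 0.03 ]
top carton 0.76 [ 0.676 -0.243  0.   ]
top oil 0.8 [0.573 0.415 0.   ]
top screwdriver 0.64 [0.347 0.418 0.01 ]
side tray_blue_face 0.6 [0.559 0.241 0.03 ]
side tray_blue_face 0.43 [0.443 0.659 0.03 ]
side carton 0.77 [ 0.665 -0.251  0.   ]
side screwdriver 0.57 [0.345 0.417 0.01 ]
```

View pics/end_c.png

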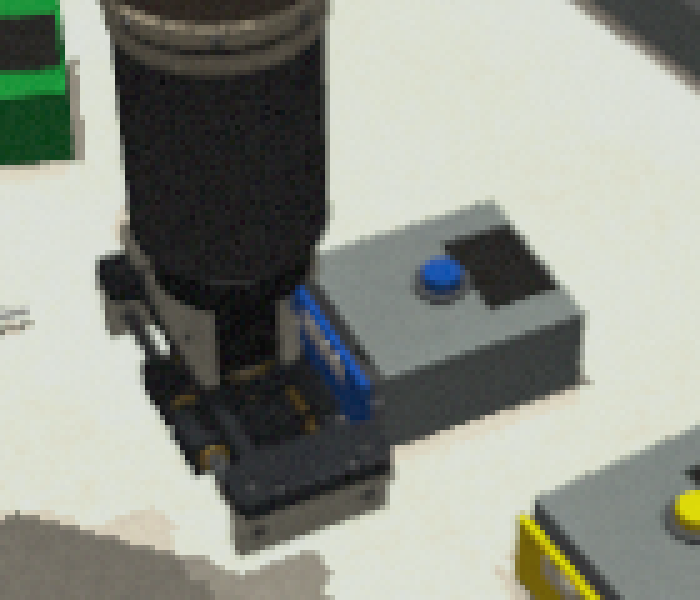

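View pics/end_top.png

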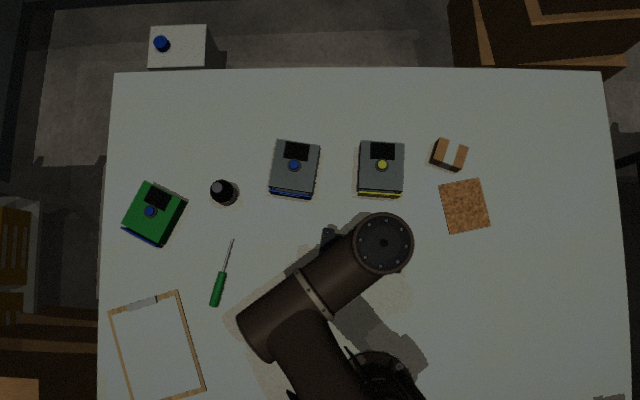

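The top view shows the blue drawer shut with its front at (290,195), as at the start. Yellow is shut, the mat is empty, and the carton, oil and screwdriver are at their original pixels. The arm is clear, so I hand in.

```bash
python3 -m handwheel '[[[0,0,0,0,1],[0,0,0,0,1],[0,0,0,0,1],[0,0,0,0,1],[0,0,0,0,1],[0,0,0,0,1]]]'; python3 -c "
from h import *
p=vision.snapshot('top');h=cv2.cvtColor(p['color'],cv2.COLOR_RGB2HSV)[180:210,260:320];m=(h[...,0]>100)&(h[...,0]<130)&(h[...,1]>120);print(np.argwhere(m).mean(0)[::-1]+[260,180],m.sum())
print(close_job())"
```

```text
clock: 23.62
tool_pos: [0.3933, 0.0495, 0.1691]
orientation: [-180.0, 0.0, -9.7]
force: [0.2, 0.5, -0.1]
opening: 0.0006
[289.92763158 194.00657895] 152
the job is handed in; nothing more can be done
None
```

The bearing is in the blue-fronted drawer, the drawer is latched shut, and the job is handed in at about 23.6 s of the 72 s allowed. I pressed the button on the grey blue-fronted unit and the drawer popped out. I laid the bearing on the tray floor and let go, then pushed the drawer in to its stop at about 16 N and backed away.

- **Bearing:** a picture before the push showed it lying flat in the middle of the tray. It is inside the closed drawer now, so I could not see it again.
- **Drawer:** two seconds after I backed off, its blue front was still within about 0.5 pixel of where it started in the top view.
- **Everything else:** the yellow drawer is shut, and the carton, oil bottle, screwdriver and green look-alike look unmoved. The arm is clear of everything with no force on it.
- **Disagreements:**
  - One side-view network result gave the green look-alike as unit_blue, and I left it out.
  - The networks' positions differed from my own fit by about 1 to 2 cm, so I worked from the colour and shape fits.
  - The last side-view check did not report the oil bottle, which the arm seems to have been hiding; the top view showed it in place.

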